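# Ease the wedge out from under the drying relief panel

## Robot

A 7-joint arm with a two-finger parallel gripper is mounted at the origin on the work surface. World frame = base frame: x ahead of the robot, y to its left, z up, the work surface at z = 0. Lengths are in mm, angles in rad, forces in N, time in s.
With the tool pointing down it reaches from about 425 to 950 mm from the base axis. Payload 4.7 kg.
Tool frame: the origin (TCP) lies midway between the tips of the shut fingers; the grasp point (between the pads) lies 19 mm behind it (manip.grip_depth is the z of the grasp point in the tool frame, in mm); z points along the fingers, y is the line along which they close (so a half turn about z gives the same grasp; the last joint's range is limited). The gripper opens to 87 mm and grips with 3 to 60 N. Pads are 19 mm wide; open, the fingers measure 117 mm over their backs; the gripper's body (75 mm by 190 mm) begins 51 mm behind the grasp point.
Start: joints at [-1.293, 0.469, -0.049, 1.532, 0.024, 1.141, -0.082], TCP at [203.815, 643.513, 222.573] pointing down, gripper open.
Joint ranges: [-2.59, 2.59], [-0.33, 1.99], [-1.39, 1.29], [0.1, 2.45], [-1.04, 4.18], [0.21, 1.99], [-2.66, 2.66]. Speed limits (rad/s): [2.57, 2.57, 3.14, 3.14, 3.14, 3.14, 3.14].

## Interface

Orientations are given as [roll, pitch, yaw] about the fixed x, y, z axes, in that order (R = Rz(yaw) Ry(pitch) Rx(roll)).
In Python, from rig import manip, vision gives the robot as it stands. The module is installed in compiled form; this text tells all that it offers.
- The arm moves only by the shell command python3 -m crank 'ROWS' [FORCE]. ROWS is JSON, a list of rows, each a list of 7 numbers: the turn, a rotation vector about the tool's x, y, z each as a share of 1.5 rad, from -1 to 1, then the shift along the tool's x, y, z each as a share of 0.25 m, from -1 to 1, then the gripper's target within -1 to 1 (shut at 1, half-way at 0, fully open at -1). A call has 1 to 10 rows; each row is the pose to reach, as a shift and turn from the pose commanded when the call began, along the tool's axes at that moment; what a row does not reach only later rows make up. A row lasts 1/10 s, in which the tool goes at most 50 mm and 8.59 degrees, less where a joint would pass 70% of its speed; a pose out of reach is approached as far as the arm can. A call with a number of a shift or a turn outside -1 to 1 is refused whole. A call with a gripper value outside its range is refused whole. The fingers move at their own pace and stop on an object; FORCE is the grip in N (left out, the last holds). Time passes only in rows, so rows that repeat a pose let the fingers close. It gives the time, the measured TCP pose, the force, the opening and the grip force at its end, in the units of the state.
- manip.observe(): the state, without advancing time (a new reading comes with each control period).
- vision.capture(name): name is "scene" or "top" or "wrist"; returns a dict with "frame" (384x512x3 uint8, red, green, blue), "K" (3x3 intrinsics, pixels), "k1" (the pictures are not rectified: a ray, as slopes to the right and down, at radius r is drawn at 1 + k1 r^2 times it, then the intrinsics apply), "R" (3x3) and "t" (3): a world point X has camera coordinates R X + t. Camera axes: x right, y down, z forward; pixel columns grow to the right and rows downward; lengths in mm; the calibration is good to about 2 mm. A picture is of the moment at which its call begins. There is no depth.
- manip.close_job(): hands the job in; it is judged then, once.
The state is a dict: "clock": time; "qpos": joint angles; "dq": joint speeds; "joint_torque": joint torques, N m; "position": TCP position; "orientation": TCP orientation; "force": force on the tool from outside, world axes, zero at the start; "torque": the same for the moment, N m; "finger_gap": opening from 0.0 (shut) to 1.0 (fully open); "grip_force": force on a finger pad.
Only numpy, scipy, OpenCV 4.12 (cv2) and the standard library are available. Lean on these libraries where they do the work, as an engineer would, in place of code of your own. Each camera call takes 0.05 s, during which the arm holds its last target. There are 200 camera calls.

## Task

The brass relief panel in the drying stand is dry: let it down by drawing the red-tailed wooden wedge out from under it in small tugs of two or three centimetres, letting the panel settle for a moment after each, so that it comes down softly onto its rubber pads. Do not touch or drop the panel. Then lay the wedge down gently, flat on its base, in the white tray, let go, and leave everything else on the drainer where it is.

Things in the scene. Friction and masses are not known exactly. Their poses are not given: they have to be found in the camera images.
- stand: Drying stand, fixed: grey base board 300 x 125 x 14 mm and two upright felt-lined aluminium channels, tops 219 mm above the bench, that guide the panel's ends (x = -107..-130 and +107..+130 mm). Origin: on the bench surface, midway between the channels, in the panel's middle plane. x along the panel, z up, -y out of the front, where the wedge's red tail sticks out and is drawn out.
- stand_front (a point): Middle of the base board's front top edge, 30 mm in front of the panel's middle plane, 14 mm above the bench; the wedge's tail overhangs it. The panel stands straight up 200 mm right behind the tail (the channels 10 mm proud of its middle plane), so an upright gripper's body would bump into it: the gripper must lean 25 to 45 degrees out of the front. Only low things lie in front.
- panel (a joint): Height of the panel above its home in m: 0 when down on the two 4 mm rubber pads on the base board, 0.026 to 0.0285 at the start, held up by the wedge. It slides only up and down in the felt channels, which rub with about 3 N; not held, it falls. Drawing the wedge 10 mm lowers it 2.6 mm; if it has not come down after a tug, the fingers have slipped.
- panel_edge (a point): Middle of the panel's rounded bottom edge; 18 mm above the bench when home. The panel is brass with a rosette and bosses in relief, 250 x 8 x 170 mm (x, y, z of the stand), faces at y = -4 and +4 mm of the stand, 1.1 to 2.4 kg.
- wedge: Wooden wedge, 44 mm wide, 150 mm long, 0.11 kg, tapering evenly from 42 mm high at its tail (last 28 mm painted red) to 3 mm at its tip. Origin: centre of its flat underside; z up, y along it from tail (y = -75 mm) to tip (+75 mm). It lies on the base board (underside 14 mm above the bench) under the panel's bottom edge, up to 10 degrees askew and 20 mm off the middle.
- wedge_tail (a point): Centre of the wedge's red tail face, 21 mm above its underside, 34 to 42 mm in front of the panel's face at the start. The wedge is gripped by its parallel sides, which are varnished and slippery (friction 0.3 to 0.47). How tight it sits varies: it takes 5 to 24 N to draw, so a light grip slips (grip with up to 30 N or more); the pull vanishes when the panel has come to rest on its pads.
- wedge_tip (a point): Middle of the wedge's thin tip, on its underside. With the panel home there is a 4 mm gap under it: draw the wedge on until this point is out in front of the panel before lifting the wedge.
- tray: White enamelled tray with a blue rim, fixed to the bench, 164 (x) x 244 (y) mm inside, floor 3 mm above the bench, rim 20 mm above the bench. Origin: on the bench under the tray's centre; z up, y along its length.
- beaker: Bystander: silver beaker, 132 mm high, up to 90 mm across. Origin: centre of its underside.
- saucer: Bystander: white saucer, 120 mm across, 18 mm high. Origin: centre of its underside.
- mug: Bystander: white mug, 76 mm across without its handle, 90 mm high. Origin: centre of its underside.
- toothbrush: Bystander: white toothbrush lying on the bench, 190 mm long along its x, 17 mm high. Origin: under its middle.
- paintbrush: Bystander: paintbrush lying on the bench, 230 mm long along its x, 13 mm high. Origin: under its middle.
- rinse_bottle: Bystander: clear bottle with a red cap, 70 mm across, 170 mm high. Origin: centre of its underside.
- pink_pot: Bystander: small pink pot, 52 mm across, 42 mm high. Origin: centre of its underside.
Not all that is in view belongs to the job. Of the things like the wedge, leave any that is grey; of the rest the larger one is meant.

How it is judged:
By the outcome, as a careful person would: the job done as asked, in the order asked, and still so for the second after the job is handed in, with the robot touching nothing.
It also fails if it takes over 54 s, if anything falls off the work surface, if the arm or the gripper's body presses on something with over 40 N, if the wrist force passes 120 N, or if a joint passes its speed limit or range.

## Working session

There is one attempt and no reset: what is moved stays moved. The work goes in short steps, Python scripts to look and compute and a shell command to move; the robot and the scene stay as the last step left them, time stands still between calls to the robot, and variables do not carry over. Pictures are saved under pics/ and viewed, at most 10 in all, crops included, and the job is handed in when it is done.

```bash
mkdir -p pics; python3 - <<'E'
from rig import manip, vision
import cv2,pickle
o=manip.observe();print(o['clock'],o['position'],o['orientation'],o['finger_gap'],manip.grip_depth)
d={}
for n in("scene","top"):
    c=vision.capture(n);d[n]=c;cv2.imwrite(f"pics/{n}0.png",cv2.resize(c["frame"][:,:,::-1],(800,600),interpolation=cv2.INTER_CUBIC))
    print(n,c["K"],c["k1"],-c["R"].T@c["t"])
pickle.dump(d,open("d.pkl","wb"))
E
```

```text
0.0 [203.68355475 642.91748186 221.49018277] [-3.13966297e+00  1.13163716e-04  2.83485363e+00] 0.9983073402887522 -18.700000000000003
scene [[497.64102935   0.         256.58873166]
 [  0.         497.64102935 186.3445471 ]
 [  0.           0.           1.        ]] -0.18301713053948615 [1434.6278173   -25.44281847 1168.42740489]
top [[427.55822905   0.         261.50661741]
 [  0.         427.55822905 192.02809087]
 [  0.           0.           1.        ]] 0.026785626852191522 [ 325.16387292  -65.90879892 1146.52872484]
```

View pics/scene0.png

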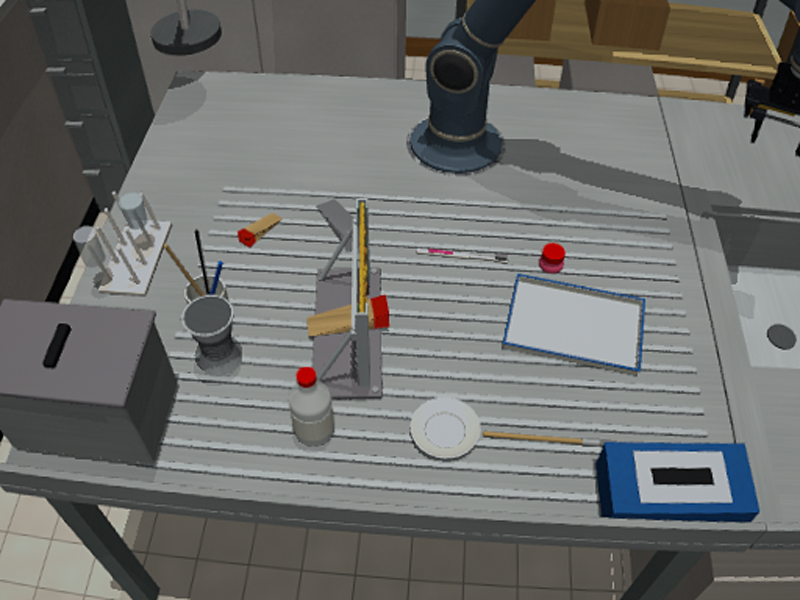

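View pics/top0.png

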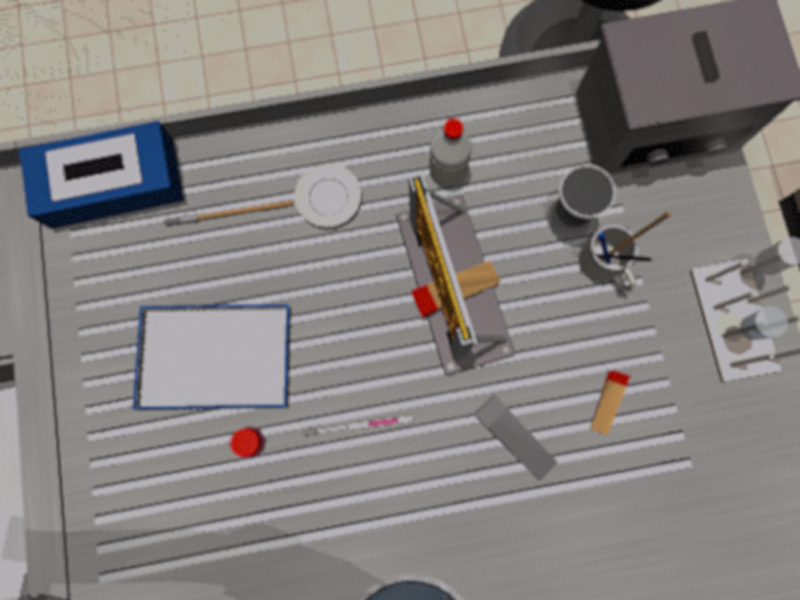

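The scene view shows the stand with its red tail at (380,312), facing +y (toward the tray at 575,323). The top view shows the tail at (426,301), the stand board around (455,285), the tray at (213,357), a smaller decoy wedge at (610,402) and a grey one at (516,438). The toothbrush, pot, saucer and paintbrush are clear of the path.

```bash
cat > h.py <<'E'
import numpy as np,cv2
def ray(c,u,v):
    p=np.array([(u-c["K"][0,2])/c["K"][0,0],(v-c["K"][1,2])/c["K"][1,1]]);q=p.copy()
    for _ in range(20): q=p/(1+c["k1"]*(q@q))
    return -c["R"].T@c["t"], c["R"].T@np.array([*q,1])
def at(c,u,v,z):
    o,d=ray(c,u,v);return o+d*(z-o[2])/d[2]
def proj(c,X):
    x=c["R"]@np.asarray(X,float)+c["t"];q=x[:2]/x[2];q=q*(1+c["k1"]*(q@q));return c["K"][:2,:2]@q+c["K"][:2,2]
E
python3 - <<'E'
import pickle,cv2,numpy as np
from h import *
d=pickle.load(open("d.pkl","rb"))
a=d["top"]["frame"][110:245,245:335];b=d["scene"]["frame"][110:260,190:260]
f=lambda i,w,h:cv2.resize(i[:,:,::-1],(w,h),interpolation=cv2.INTER_CUBIC)
cv2.imwrite("pics/crop1.png",np.hstack([f(a,400,600),f(b,280,600)]))  # top: x4.444; scene x4
t=d["top"];s=.64
for n,pts,z in [("board",[(398,215),(448,372),(513,350)],14),("tray rim",[(140,305),(290,305),(288,408),(134,409)],20)]:
    print(n,[at(t,u*s,v*s,z).round(0)[:2].tolist() for u,v in pts])
for n in d:
    im=d[n]["frame"].astype(int);m=((im[...,0]>110)&(im[...,1]<60)&(im[...,2]<60)).astype('u1')
    k,l,st,ce=cv2.connectedComponentsWithStats(m)
    for i in range(1,k):
        if st[i,4]>15: print(n,st[i].tolist(),ce[i].round(1),at(d[n],*ce[i],45).round())
E
```

```text
board [[708.0, -112.0], [419.0, -145.0], [435.0, -261.0]]
tray rim [[629.0, 352.0], [581.0, 100.0], [409.0, 129.0], [455.0, 380.0]]
scene [152, 147, 12, 11, 85] [157.2 151.7] [ 387. -409.   45.]
scene [347, 156, 15, 10, 116] [354.1 160.6] [372. 206.  45.]
scene [237, 189, 12, 21, 191] [243.1 199.3] [ 553. -122.   45.]
scene [190, 235, 12, 11, 112] [195.4 239.9] [ 703. -238.   45.]
top [285, 76, 11, 12, 105] [289.9  81.8] [ 838. -236.   45.]
top [264, 183, 16, 20, 182] [271.1 192. ] [ 542. -126.   45.]
top [388, 238, 14, 8, 79] [394.9 241.3] [ 357. -413.   45.]
top [148, 274, 18, 19, 255] [156.7 282.9] [366. 201.  45.]
```

View pics/crop1.png

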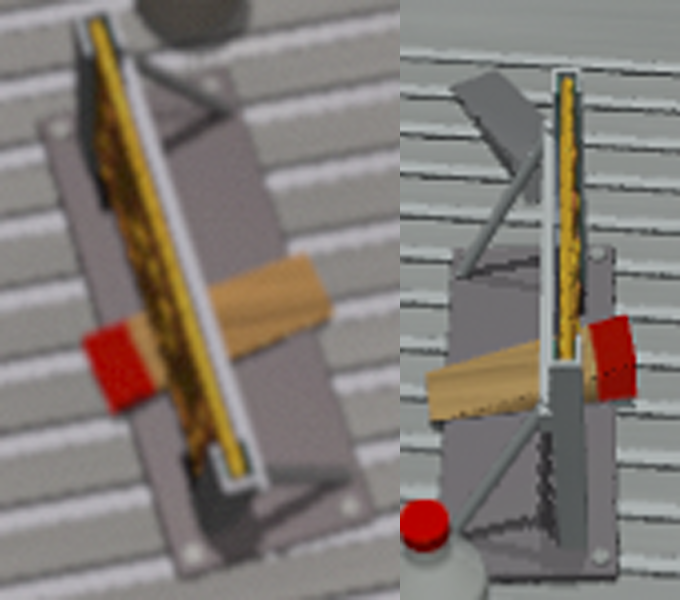

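The crop shows the tail's top outer corners at (83,340) and (115,412), tip corners at (307,253) and (332,312), and board corners at (38,125), (185,578) and (372,510). In the scene half, the tail's top outer corners are near (628,317) and (636,367).

```bash
python3 - <<'E'
import pickle
from h import *
from scipy.optimize import least_squares
d=pickle.load(open("d.pkl","rb"))
T=lambda u,v:("top",245+u/4.444,110+v/4.444)
S=lambda u,v:("scene",190+(u-400)/4,110+v/4)
def fit(obs,x0):
    def W(p,X): c,s=np.cos(p[2]),np.sin(p[2]);return [p[0]+c*X[0]-s*X[1],p[1]+s*X[0]+c*X[1],X[2]]
    f=lambda p:np.concatenate([proj(d[o[0]],W(p,X))-np.array(o[1:]) for o,X in obs])
    r=least_squares(f,x0,loss="soft_l1",x_scale=[10,10,.1]);return r.x,f(r.x).reshape(-1,2).round(1),W
# wedge: yaw: local -y (tail) points to world +y => yaw ~ pi
h0=14
w,res,W=fit([(T(83,340),(-22,-75,56)),(T(115,412),(22,-75,56)),(T(307,253),(-22,75,17)),(T(332,312),(22,75,17)),
 (T(127,320),(-22,-47,48.7)),(T(157,390),(22,-47,48.7)),
 (S(628,317),(-22,-75,56)),(S(427,378),(-22,75,17)),(S(431,421),(22,75,14))],[550,-180,3.3])
print("swap?",w,res.tolist())
w,res,W=fit([(T(83,340),(22,-75,56)),(T(115,412),(-22,-75,56)),(T(307,253),(22,75,17)),(T(332,312),(-22,75,17)),
 (T(127,320),(22,-47,48.7)),(T(157,390),(-22,-47,48.7)),
 (S(628,317),(-22,-75,56)),(S(636,365),(22,-75,56)),(S(427,378),(-22,75,17)),(S(431,421),(22,75,14))],[550,-180,3.3])
print(w,res.tolist())
s,res,V=fit([(T(38,125),(150,-30,14)),(T(185,578),(-150,-30,14)),(T(372,510),(-150,95,14)),(S(617,578),(150,-30,14)),(S(437,577),(150,95,14)),(S(613,247),(-150,-30,14))],[560,-160,3.2])
print("stand",s,res.tolist())
E
```

```text
swap? [ 554.90392748 -186.75018083    3.40368947] [[-0.1, 0.5], [0.1, -0.8], [-0.9, -0.3], [0.9, 0.6], [-0.4, 1.1], [0.2, 0.1], [0.7, 9.0], [-0.2, 9.3], [-2.7, -12.7]]
[ 556.40151217 -184.72688315    2.95988292] [[-0.1, 3.7], [-7.4, -28.9], [5.2, 26.0], [-0.9, -3.2], [0.7, 8.7], [-6.2, -23.4], [-2.6, 18.6], [-0.4, -5.2], [-1.6, 0.6], [2.4, -20.8]]
stand [ 278.89296056 -178.18182545    3.2154028 ] [[61.8, 213.7], [-3.3, -4.3], [-0.0, -1.1], [0.1, -146.0], [9.3, -145.9], [-0.9, 1.4]]
```

```bash
python3 - <<'E'
import pickle
from h import *
from scipy.optimize import least_squares
d=pickle.load(open("d.pkl","rb"))
T=lambda u,v:("top",245+u/4.444,110+v/4.444)
S=lambda u,v:("scene",190+(u-400)/4,110+v/4)
def W(p,X): c,s=np.cos(p[2]),np.sin(p[2]);return np.array([p[0]+c*X[0]-s*X[1],p[1]+s*X[0]+c*X[1],X[2]])
def fit(obs,x0):
    f=lambda p:np.concatenate([proj(d[o[0]],W(p,X))-np.array(o[1:]) for o,X in obs])
    r=least_squares(f,x0,loss="soft_l1",x_scale=[10,10,.1]);return r.x,f(r.x).reshape(-1,2).round(1)
w,res=fit([(T(83,340),(-22,-75,56)),(T(115,412),(22,-75,56)),(T(307,253),(-22,75,17)),(T(332,312),(22,75,17)),
 (T(127,320),(-22,-47,48.7)),(T(157,390),(22,-47,48.7)),
 (S(628,317),(22,-75,56)),(S(636,365),(-22,-75,56)),(S(427,376),(22,75,17)),(S(432,421),(-22,75,14))],[550,-180,3.3])
print(w,res.tolist())
s,res=fit([(T(38,125),(-150,-30,14)),(T(185,578),(150,-30,14)),(T(372,510),(150,95,14)),(S(617,578),(-150,-30,14)),(S(437,577),(-150,95,14)),(S(613,247),(150,-30,14))],[560,-160,3.3])
print("stand",s,res.tolist())
tail=W(w,(0,-75,35));print("tail",tail,"tip",W(w,(0,75,14)))
c,sn=np.cos(s[2]),np.sin(s[2]);L=lambda X:np.array([[c,sn],[-sn,c]])@(X[:2]-s[:2])
print("in stand",L(tail),L(W(w,(0,75,14))),np.degrees(w[2]-s[2]))
E
```

```text
[ 556.61784963 -185.18482781    3.40156229] [[-0.8, -0.1], [-0.7, -1.3], [-1.6, -0.7], [0.2, 0.2], [-1.1, 0.5], [-0.5, -0.4], [-1.4, -2.1], [-0.8, -2.4], [-1.4, -1.6], [-0.9, -0.3]]
stand [ 568.62971957 -150.89895336    3.25824704] [[-2.2, -2.1], [-2.0, -0.7], [0.7, 0.6], [0.2, -1.4], [-0.7, -0.0], [-1.0, -1.1]]
tail [ 537.33900922 -112.70499398   35.        ] tip [ 575.89669003 -257.66466165   14.        ]
in stand [ 26.63265135 -41.57630297] [  5.2088784  106.88588734] 8.21135882866281
```

```bash
cat >> h.py <<'E'
from scipy.spatial.transform import Rotation as Ro
WY=3.40156
WP=np.array([556.6,-185.2])
def pose(y,z,lean,back=0,yaw=WY,wp=WP,dx=0):
    """TCP position & R for grasp point at wedge-local y, height z, lean deg; back = mm retreat along tool z"""
    wx=np.array([np.cos(yaw),np.sin(yaw),0]);wy=np.array([-wx[1],wx[0],0]);l=np.radians(lean)
    tz=np.cos(l)*np.array([0,0,-1])+np.sin(l)*wy;ty=-wx;tx=np.cross(ty,tz)
    g=np.array([*wp,0])+wy*y+wx*dx+[0,0,z]
    return g+tz*(18.7-back),np.column_stack([tx,ty,tz])
def rows(p,R,st):
    R0=Ro.from_euler("xyz",st["orientation"]).as_matrix()
    sh=R0.T@(p-st["position"])/250;tu=Ro.from_matrix(R0.T@R).as_rotvec()/1.5
    d=np.linalg.norm(sh)*250;a=np.degrees(np.linalg.norm(tu)*1.5)
    print("clock",st["clock"],"turn",tu.round(3),"shift",sh.round(3),"mm",d.round(1),"deg",a.round(1),"rows",max(d/50,a/8.59).round(1))
E
python3 - <<'E'
from h import *
from rig import manip
s=manip.observe()
p,R=pose(-61,38,40,110);print(p)
rows(p,R,s)
E
```

```text
[525.83470313 -69.53515275 107.93985766]
clock 0.1 turn [ 0.232 -0.424  0.641] shift [-2.089 -2.327  0.459] mm 790.2 deg 69.0 rows 15.8
```

```bash
r='[0.09,-0.17,0.26,-0.9,-1,0.05,-1]'; python3 -m crank '[[0.09,-0.17,0.26,-0.9,-1,0.05,-1],[0.09,-0.17,0.26,-0.9,-1,0.05,-1],[0.09,-0.17,0.26,-0.9,-1,0.05,-1],[0.09,-0.17,0.26,-0.9,-1,0.05,-1],[0.09,-0.17,0.26,-0.9,-1,0.05,-1],[0.09,-0.17,0.26,-0.9,-1,0.05,-1],[0.09,-0.17,0.26,-0.9,-1,0.05,-1],[0.09,-0.17,0.26,-0.9,-1,0.05,-1]]'; python3 - <<'E'
from h import *
from rig import manip
s=manip.observe();print(s["force"])
p,R=pose(-61,38,40,110)
rows(p,R,s)
E
```

```text
clock: 0.9
position: [344.8, 331.1, 209.9]
orientation: [-3.055, 0.276, 2.446]
force: [-0.5, 0.5, 0.2]
finger_gap: 0.996
grip_force: 0.0
[-0.50374097  0.49017014  0.16738265]
clock 0.9 turn [ 0.138 -0.256  0.376] shift [-1.412 -0.691  0.888] mm 451.3 deg 40.8 rows 9.0
```

```bash
python3 -m crank '[[0.08,-0.15,0.22,-0.95,-0.46,0.5,-1],[0.08,-0.15,0.22,-0.95,-0.46,0.5,-1],[0.08,-0.15,0.22,-0.95,-0.46,0.5,-1],[0.08,-0.15,0.22,-0.95,-0.46,0.5,-1],[0.08,-0.15,0.22,-0.95,-0.46,0.5,-1],[0.08,-0.15,0.22,-0.95,-0.46,0.5,-1],[0.08,-0.15,0.22,-0.95,-0.46,0.5,-1]]'; python3 - <<'E'
from h import *
from rig import manip
s=manip.observe()
p,R=pose(-61,38,40,110)
rows(p,R,s)
E
```

```text
clock: 1.6
position: [463.9, 70.0, 163.5]
orientation: [-3.066, 0.529, 2.109]
force: [0.4, 1.0, 0.3]
finger_gap: 0.996
grip_force: 0.0
clock 1.6 turn [ 0.057 -0.106  0.156] shift [-0.411 -0.036  0.502] mm 162.4 deg 16.9 rows 3.2
```

```bash
python3 -m crank '[[0.057,-0.106,0.156,-0.41,-0.035,0.5,-1],[0.057,-0.106,0.156,-0.41,-0.035,0.5,-1],[0.057,-0.106,0.156,-0.41,-0.035,0.5,-1],[0.057,-0.106,0.156,-0.41,-0.035,0.5,-1],[0.057,-0.106,0.156,-0.41,-0.035,0.5,-1],[0.057,-0.106,0.156,-0.41,-0.035,0.5,-1]]'; python3 - <<'E'
from h import *
from rig import manip,vision
s=manip.observe();print(s["qpos"])
p,R=pose(-61,38,40,110)
rows(p,R,s)
c=vision.capture("wrist");cv2.imwrite("pics/w1.png",cv2.resize(c["frame"][:,:,::-1],(800,600)))
import pickle;pickle.dump(c,open("w1.pkl","wb"))
for y in(-75,-47):
  for x in(-22,22):
    wx=np.array([np.cos(WY),np.sin(WY),0]);wy=np.array([-wx[1],wx[0],0])
    print(x,y,(proj(c,np.array([*WP,0])+wx*x+wy*y+[0,0,56-.26*(y+75)])*1.5625).round(),(proj(c,np.array([*WP,0])+wx*x+wy*y+[0,0,14])*1.5625).round())
E
```

```text
clock: 2.2
position: [527.6, -60.6, 107.9]
orientation: [3.138, 0.694, 1.839]
force: [-0.2, 0.4, 0.9]
finger_gap: 0.997
grip_force: 0.0
[-0.81281368  0.49188366  0.5757501   2.15174735  0.70091294  0.70947732
 -0.59397053]
clock 2.2 turn [ 0.006 -0.003  0.004] shift [-0.025 -0.016  0.021] mm 9.1 deg 0.7 rows 0.2
-22 -75 [452. 338.] [449. 268.]
22 -75 [359. 337.] [363. 268.]
-22 -47 [448. 354.] [445. 300.]
22 -47 [363. 354.] [366. 299.]
```

View pics/w1.png

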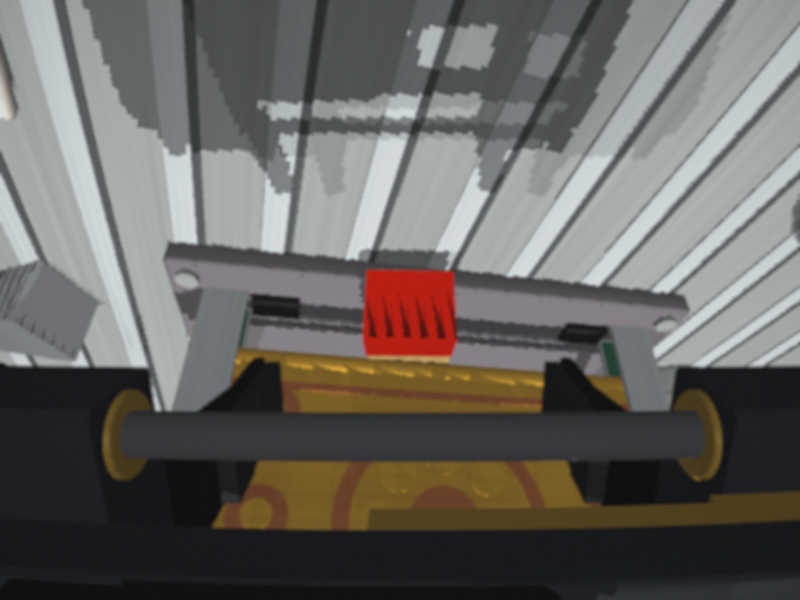

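The wrist view shows the tail face at columns 364–456, rows 268–355. Fingers are at 280 and 545, straddling it. That is within 2 mm of the estimate and square to the fingers, so I'll approach.

```bash
python3 -m crank '[[0.006,-0.003,0.004,-0.02,-0.008,0.1,-1],[0.006,-0.003,0.004,-0.025,-0.008,0.2,-1],[0.006,-0.003,0.004,-0.025,-0.008,0.28,-1],[0.006,-0.003,0.004,-0.025,-0.008,0.36,-1],[0.006,-0.003,0.004,-0.025,-0.008,0.36,-1],[0.006,-0.003,0.004,-0.025,-0.008,0.36,-1]]'; python3 - <<'E'
from h import *
from rig import manip
s=manip.observe()
p,R=pose(-61,38,40,0,dx=-2)
rows(p,R,s)
E
```

```text
clock: 2.85
position: [542.5, -121.5, 43.2]
orientation: [-3.141, 0.699, 1.831]
force: [-0.1, -0.3, 0.3]
finger_gap: 1.003
grip_force: 0.0
clock 2.85 turn [0. 0. 0.] shift [ 0.001 -0.003  0.102] mm 25.4 deg 0.0 rows 0.5
```

```bash
python3 -m crank '[[0,0,0,0,-0.003,0.03,-1],[0,0,0,0,-0.003,0.06,-1],[0,0,0,0,-0.003,0.09,-1],[0,0,0,0,-0.003,0.1,-1],[0,0,0,0,-0.003,0.1,-1],[0,0,0,0,-0.003,0.1,-1]]'; python3 - <<'E'
from h import *
from rig import manip,vision
s=manip.observe();print(s["force"])
p,R=pose(-61,38,40,0,dx=-2)
rows(p,R,s)
c=vision.capture("wrist");a=c["frame"]
c=vision.capture("scene");b=cv2.resize(c["frame"][110:260,170:310],(560,600))
cv2.imwrite("pics/g1.png",np.hstack([b,np.vstack([cv2.resize(a,(240,180)),np.zeros((420,240,3),'u1')])])[:,:,::-1])
E
```

```text
clock: 3.45
position: [545.4, -139.1, 23.8]
orientation: [-3.14, 0.7, 1.83]
force: [0.3, -0.1, 0.1]
finger_gap: 1.002
grip_force: 0.0
[ 0.33957797 -0.12979498  0.10841957]
clock 3.45 turn [-0.001  0.001 -0.   ] shift [ 0.005  0.004 -0.004] mm 1.8 deg 0.1 rows 0.0
```

View pics/g1.png

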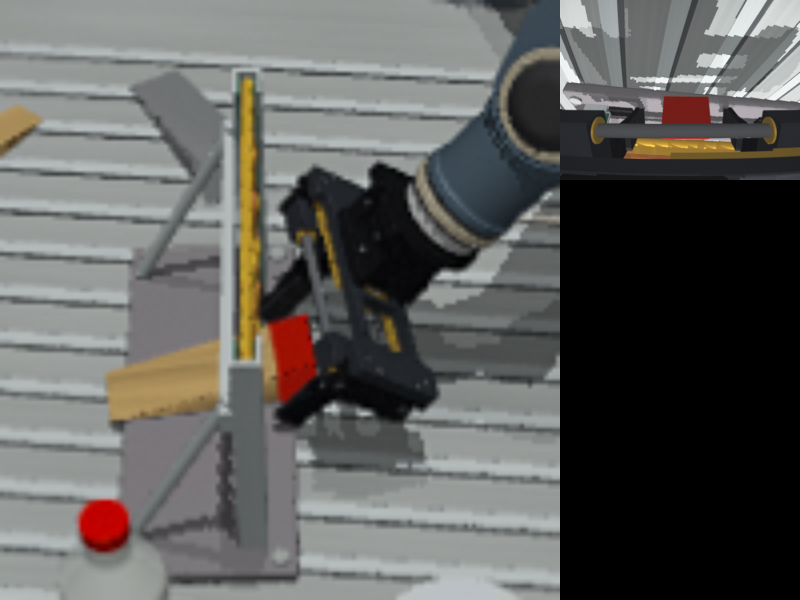

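The fingers straddle the red tail (285,360) without touching the panel. Next I grip.

```bash
python3 -m crank '[[0,0,0,0,0,0,0],[0,0,0,0,0,0,0.4],[0,0,0,0,0,0,1],[0,0,0,0,0,0,1],[0,0,0,0,0,0,1],[0,0,0,0,0,0,1],[0,0,0,0,0,0,1],[0,0,0,0,0,0,1]]' 50; python3 - <<'E'
from h import *
from rig import manip
s=manip.observe();print(s["force"],s["torque"])
wx=np.array([np.cos(WY),np.sin(WY),0]);wy=np.array([-wx[1],wx[0],0])
R0=Ro.from_euler("xyz",s["orientation"]).as_matrix()
print("pull 25mm share:",R0.T@(-25*wy)/250, "wx,wy forces",s["force"]@wx,s["force"]@wy)
E
```

```text
clock: 4.35
position: [546.9, -138.1, 23.8]
orientation: [3.14, 0.699, 1.83]
force: [3.6, 0.4, -2.6]
finger_gap: 0.502
grip_force: 50.0
[ 3.63533455  0.4048454  -2.57860022] [ 0.99487641 -0.4874161   0.54564546]
pull 25mm share: [ 7.65784259e-02  5.19890620e-05 -6.43097347e-02] wx,wy forces -3.617246494038857 0.5432171549493486
```

```bash
python3 -m crank '[[0,0,0,0.02,0,-0.017,1],[0,0,0,0.04,0,-0.034,1],[0,0,0,0.06,0,-0.05,1],[0,0,0,0.0765,0,-0.064,1],[0,0,0,0.0765,0,-0.064,1],[0,0,0,0.0765,0,-0.064,1],[0,0,0,0.0765,0,-0.064,1],[0,0,0,0.0765,0,-0.064,1],[0,0,0,0.0765,0,-0.064,1],[0,0,0,0.0765,0,-0.064,1]]'; cat > m.py <<'E'
from h import *
from rig import manip,vision
import sys
# how far did wedge tail move: scene + top red blob, and panel top height
s=manip.observe();c=vision.capture("scene")
wx=np.array([np.cos(WY),np.sin(WY),0]);wy=np.array([-wx[1],wx[0],0])
print("F",s["force"].round(1),"clock",s["clock"],"gap mm",s["finger_gap"]*87)
a=c["frame"];cv2.imwrite(f"pics/{sys.argv[1]}.png",cv2.resize(a[110:260,170:310][:,:,::-1],(560,600),interpolation=cv2.INTER_CUBIC))
im=a.astype(int)
S=np.array([568.6,-150.9]);sy=3.258
sx=np.array([np.cos(sy),np.sin(sy)])
# wedge tip end: lowest/leftmost tan pixels; panel: topmost gold row near its near end
g=(im[...,0]>120)&(im[...,0]-im[...,2]>70)&(im[...,1]>70)
sub=g[110:260,200:240];k,l,st,ce=cv2.connectedComponentsWithStats(sub.astype('u1'))
for i in range(1,k):
    if st[i,4]>40:print("gold/tan blob x,y,w,h,n",(st[i]+[200,110,0,0,0]).tolist(),ce[i].round(1)+[200,110])
# predicted rows of panel top near-end for heights
for h in(0,.007,.014,.021,.027):print(h,[proj(c,[*(S+sx*x),188+h*1000]).round(1).tolist() for x in(-105,105)])
t=lambda q:proj(c,np.array([*WP,14])+wy*(75-q)).round(1)
print("tip px for draws",[(q,t(q).tolist()) for q in (0,25,50)])
E
python3 m.py t1
```

```text
clock: 5.35
position: [537.1, -115.9, 23.8]
orientation: [-3.137, 0.7, 1.829]
force: [-5.3, 1.7, 3.2]
finger_gap: 0.497
grip_force: 50.0
F [-5.3  1.7  3.2] clock 5.35 gap mm 43.23730835640433
gold/tan blob x,y,w,h,n [230, 131, 10, 75, 291] [232.5 173.1]
gold/tan blob x,y,w,h,n [205, 195, 20, 18, 244] [214.5 204.2]
0 [[231.4, 201.0], [231.0, 141.4]]
0.007 [[231.3, 199.2], [230.9, 139.6]]
0.014 [[231.2, 197.5], [230.8, 137.8]]
0.021 [[231.1, 195.7], [230.8, 136.0]]
0.027 [[231.1, 194.2], [230.7, 134.4]]
tip px for draws [(0, [196.3, 208.9]), (25, [204.8, 207.7]), (50, [213.3, 206.6])]
```

View pics/t1.png

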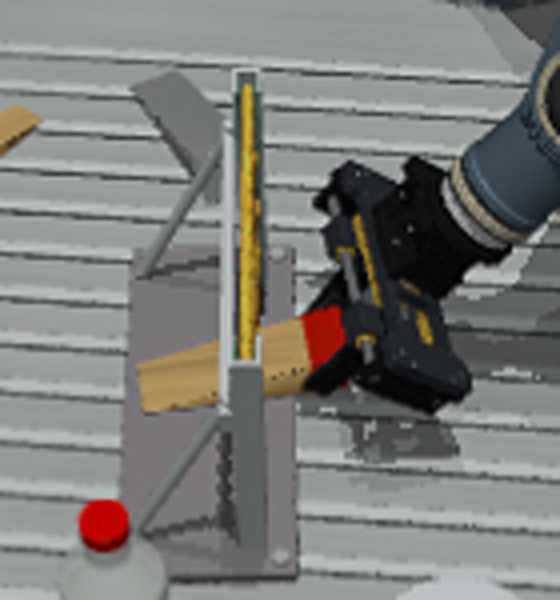

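Tip moved from crop column 107 to 137 (about 22 mm), the panel's top sank, and the grip held. On to the second tug.

```bash
python3 -m crank '[[0,0,0,0.02,0,-0.017,1],[0,0,0,0.04,0,-0.034,1],[0,0,0,0.06,0,-0.05,1],[0,0,0,0.0765,0,-0.064,1],[0,0,0,0.0765,0,-0.064,1],[0,0,0,0.0765,0,-0.064,1],[0,0,0,0.0765,0,-0.064,1],[0,0,0,0.0765,0,-0.064,1],[0,0,0,0.0765,0,-0.064,1],[0,0,0,0.0765,0,-0.064,1]]'; python3 m.py t2 | grep -v "^0"
```

```text
clock: 6.4
position: [532.6, -90.6, 23.7]
orientation: [-3.141, 0.699, 1.83]
force: [-4.1, 2.3, 4.6]
finger_gap: 0.501
grip_force: 50.0
F [-4.1  2.3  4.6] clock 6.4 gap mm 43.54380916205089
gold/tan blob x,y,w,h,n [230, 133, 5, 67, 196] [231.3 169.2]
gold/tan blob x,y,w,h,n [236, 193, 4, 15, 54] [237.5 199.8]
gold/tan blob x,y,w,h,n [213, 198, 11, 14, 120] [218.7 204.7]
tip px for draws [(0, [196.3, 208.9]), (25, [204.8, 207.7]), (50, [213.3, 206.6])]
```

```bash
python3 -m crank '[[0,0,0,0.02,0,-0.017,1],[0,0,0,0.04,0,-0.034,1],[0,0,0,0.06,0,-0.05,1],[0,0,0,0.0765,0,-0.064,1],[0,0,0,0.0765,0,-0.064,1],[0,0,0,0.0765,0,-0.064,1],[0,0,0,0.0765,0,-0.064,1],[0,0,0,0.0765,0,-0.064,1],[0,0,0,0.0765,0,-0.064,1],[0,0,0,0.0765,0,-0.064,1]]'; python3 m.py t3 | grep -v "^0"; python3 -m crank '[[0,0,0,0.012,0,-0.01,1],[0,0,0,0.024,0,-0.02,1],[0,0,0,0.036,0,-0.03,1],[0,0,0,0.048,0,-0.04,1],[0,0,0,0.061,0,-0.051,1],[0,0,0,0.061,0,-0.051,1],[0,0,0,0.061,0,-0.051,1],[0,0,0,0.061,0,-0.051,1],[0,0,0,0.061,0,-0.051,1],[0,0,0,0.061,0,-0.051,1]]'; python3 m.py t4 
```

```text
clock: 7.45
position: [526.3, -66.7, 23.7]
orientation: [-3.141, 0.699, 1.83]
force: [-3.1, 0.7, 3.0]
finger_gap: 0.499
grip_force: 50.0
F [-3.1  0.7  3. ] clock 7.45 gap mm 43.41879219177697
gold/tan blob x,y,w,h,n [230, 135, 5, 65, 198] [231.5 170.8]
gold/tan blob x,y,w,h,n [236, 195, 4, 14, 52] [237.5 201. ]
tip px for draws [(0, [196.3, 208.9]), (25, [204.8, 207.7]), (50, [213.3, 206.6])]
clock: 8.5
position: [521.2, -47.7, 23.7]
orientation: [-3.141, 0.7, 1.83]
force: [-1.1, -2.1, 1.8]
finger_gap: 0.5
grip_force: 50.0
F [-1.1 -2.1  1.8] clock 8.5 gap mm 43.50750724899452
gold/tan blob x,y,w,h,n [230, 136, 5, 64, 183] [231.5 171.9]
gold/tan blob x,y,w,h,n [236, 196, 4, 14, 53] [237.5 202.1]
0 [[231.4, 201.0], [231.0, 141.4]]
0.007 [[231.3, 199.2], [230.9, 139.6]]
0.014 [[231.2, 197.5], [230.8, 137.8]]
0.021 [[231.1, 195.7], [230.8, 136.0]]
0.027 [[231.1, 194.2], [230.7, 134.4]]
tip px for draws [(0, [196.3, 208.9]), (25, [204.8, 207.7]), (50, [213.3, 206.6])]
```

View pics/t4.png

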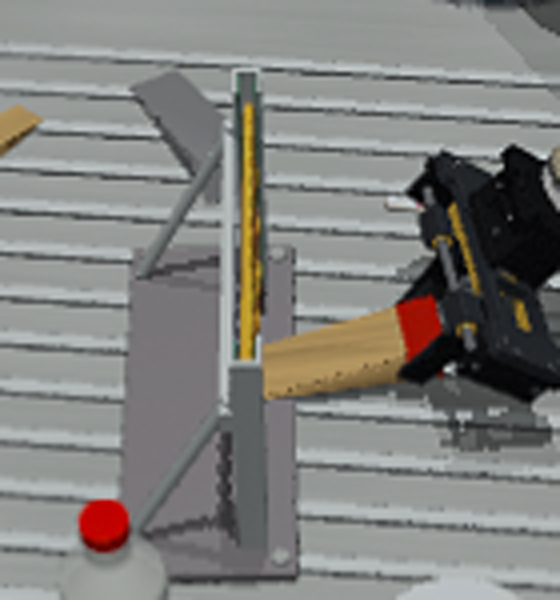

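Wedge is drawn 95 mm, panel nearly home, nothing touched. I'll take a gentle tug to seat it, then one to clear the tip.

```bash
python3 -m crank '[[0,0,0,0.012,0,-0.01,1],[0,0,0,0.024,0,-0.02,1],[0,0,0,0.036,0,-0.03,1],[0,0,0,0.048,0,-0.04,1],[0,0,0,0.061,0,-0.051,1],[0,0,0,0.061,0,-0.051,1],[0,0,0,0.061,0,-0.051,1],[0,0,0,0.061,0,-0.051,1],[0,0,0,0.061,0,-0.051,1],[0,0,0,0.061,0,-0.051,1]]'; python3 m.py t5 | head -3; python3 -m crank '[[0,0,0,0.02,0,-0.017,1],[0,0,0,0.04,0,-0.034,1],[0,0,0,0.06,0,-0.05,1],[0,0,0,0.0765,0,-0.064,1],[0,0,0,0.0765,0,-0.064,1],[0,0,0,0.0765,0,-0.064,1]]'; python3 m.py t6 | head -4
```

```text
clock: 9.55
position: [516.4, -28.0, 23.5]
orientation: [-3.141, 0.699, 1.83]
force: [0.2, 0.3, -0.1]
finger_gap: 0.506
grip_force: 50.0
F [ 0.2  0.3 -0.1] clock 9.55 gap mm 43.98466529081982
gold/tan blob x,y,w,h,n [230, 137, 5, 63, 173] [231.5 172.7]
gold/tan blob x,y,w,h,n [236, 197, 4, 13, 45] [237.6 202.5]
clock: 10.2
position: [509.9, -2.9, 23.0]
orientation: [-3.141, 0.698, 1.831]
force: [-1.3, 2.3, -0.4]
finger_gap: 0.5
grip_force: 50.0
F [-1.3  2.3 -0.4] clock 10.2 gap mm 43.54135587761356
gold/tan blob x,y,w,h,n [230, 137, 5, 63, 173] [231.5 172.7]
0 [[231.4, 201.0], [231.0, 141.4]]
0.007 [[231.3, 199.2], [230.9, 139.6]]
```

View pics/t6.png

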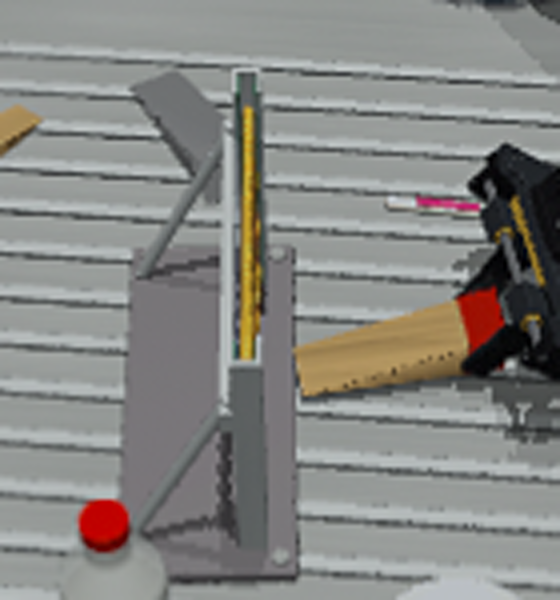

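Tip is clear of the panel and the panel is home: its top row stayed the same over the last tug, after a drop of about 27 mm. Now lift and carry.

```bash
cat > n.py <<'E'
from h import *
from rig import manip
s=manip.observe();print(s["force"].round(1),s["grip_force"],s["finger_gap"])
R0=Ro.from_euler("xyz",s["orientation"]).as_matrix()
print("up 70mm",(R0.T@[0,0,70]/250).round(3),"down 1mm",(R0.T@[0,0,-1]/250).round(5))
TW=np.array([518.5,240.])
for z in(38+60,38+5,26.5): print(z,end=" ");rows(*pose(-61,z,40,yaw=2.953,wp=TW),s)
E
python3 n.py
python3 - <<'E'
import pickle
from h import *
d=pickle.load(open("d.pkl","rb"));t=d["scene"];s=.64
print([at(t,u*s,v*s,20).round(0)[:2].tolist() for u,v in[(519,276),(645,297),(638,371),(503,347)]])
E
```

```text
[-0.3  3.  -0.9] 49.98039349273313 0.499552031708347
up 70mm [-0.18   0.    -0.215] down 1mm [ 0.00257 -0.       0.00307]
98 clock 10.25 turn [ 0.192 -0.     0.229] shift [ 0.693  0.367 -0.897] mm 297.9 deg 25.7 rows 6.0
43 clock 10.25 turn [ 0.192 -0.     0.229] shift [ 0.834  0.367 -0.729] mm 291.7 deg 25.7 rows 5.8
26.5 clock 10.25 turn [ 0.192 -0.     0.229] shift [ 0.876  0.367 -0.678] mm 291.9 deg 25.7 rows 5.8
[[422.0, 139.0], [454.0, 387.0], [631.0, 353.0], [597.0, 107.0]]
```

```bash
sed -i 's/518.5,240./522,243/' n.py; python3 -m crank '[[0,0,0,-0.05,0,-0.06,1],[0,0,0,-0.11,0,-0.13,1],[0,0,0,-0.16,0,-0.19,1],[0.05,0,0.06,-0.06,0.04,-0.27,1],[0.08,0,0.1,0.08,0.1,-0.37,1],[0.11,0,0.14,0.22,0.16,-0.48,1],[0.14,0,0.17,0.37,0.22,-0.6,1],[0.17,0,0.2,0.5,0.28,-0.72,1],[0.19,0,0.23,0.6,0.33,-0.82,1],[0.192,0,0.229,0.68,0.37,-0.89,1]]'; python3 n.py
```

```text
clock: 11.25
position: [530.2, 286.0, 83.8]
orientation: [3.141, 0.699, 1.38]
force: [-0.0, -0.7, -0.9]
finger_gap: 0.504
grip_force: 50.0
[-0.  -0.7 -0.9] 49.976407962385565 0.5035340993291548
up 70mm [-0.18   0.    -0.214] down 1mm [ 0.00257 -0.       0.00306]
98 clock 11.25 turn [-0.     0.    -0.001] shift [ 0.016  0.    -0.013] mm 5.3 deg 0.1 rows 0.1
43 clock 11.25 turn [-0.     0.    -0.001] shift [ 0.158 -0.     0.155] mm 55.4 deg 0.1 rows 1.1
26.5 clock 11.25 turn [-0.     0.    -0.001] shift [ 0.2   -0.     0.206] mm 71.8 deg 0.1 rows 1.4
```

Look, while descending to about 15 mm above the tray floor.

```bash
python3 -m crank '[[0,0,0,0.05,0,0.04,1],[0,0,0,0.1,0,0.1,1],[0,0,0,0.14,0,0.14,1],[0,0,0,0.16,0,0.157,1],[0,0,0,0.16,0,0.157,1],[0,0,0,0.16,0,0.157,1]]'; python3 n.py; python3 - <<'E'
from h import *
from rig import vision
a=vision.capture("top")["frame"][150:300,70:200];b=vision.capture("scene")["frame"][140:260,290:440]
cv2.imwrite("pics/p1.png",np.hstack([cv2.resize(a,(400,462)),cv2.resize(b,(400,320))[:320] if 0 else cv2.copyMakeBorder(cv2.resize(b,(400,320)),0,142,0,0,0)])[:,:,::-1])
E
```

```text
clock: 11.85
position: [530.6, 288.3, 28.7]
orientation: [3.141, 0.7, 1.38]
force: [0.3, -1.2, -0.9]
finger_gap: 0.505
grip_force: 50.0
[ 0.3 -1.2 -0.9] 49.97618955443613 0.5050862525580523
up 70mm [-0.18   0.    -0.214] down 1mm [ 0.00258 -0.       0.00306]
98 clock 11.85 turn [-0.001  0.001 -0.001] shift [-0.133  0.    -0.176] mm 55.1 deg 0.2 rows 1.1
43 clock 11.85 turn [-0.001  0.001 -0.001] shift [ 0.009 -0.    -0.007] mm 2.9 deg 0.2 rows 0.1
26.5 clock 11.85 turn [-0.001  0.001 -0.001] shift [ 0.051 -0.     0.043] mm 16.7 deg 0.2 rows 0.3
```

View pics/p1.png

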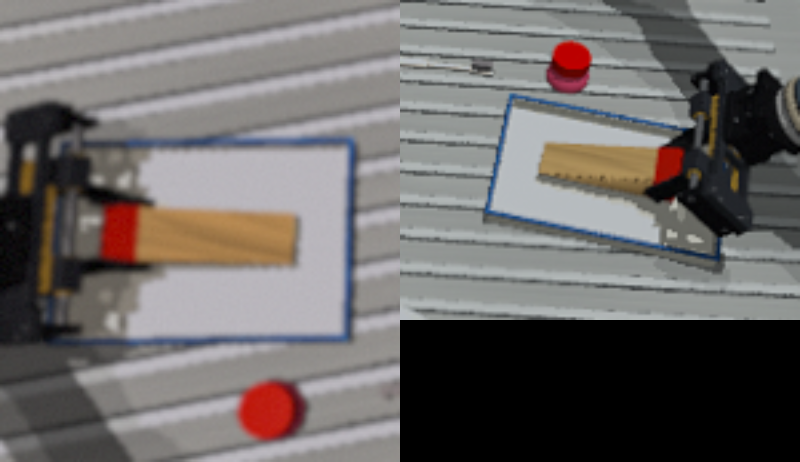

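Both views show the wedge centred and aligned over the tray floor with room on every side. Lowering slowly until contact.

```bash
python3 -m crank '[[0,0,0,0.01,0,0.012,1],[0,0,0,0.02,0,0.024,1],[0,0,0,0.028,0,0.034,1],[0,0,0,0.034,0,0.04,1],[0,0,0,0.036,0,0.043,1],[0,0,0,0.036,0,0.043,1]]'; python3 -m crank '[[0,0,0,0.0015,0,0.0015,1],[0,0,0,0.0025,0,0.003,1],[0,0,0,0.0025,0,0.003,1]]'
```

```text
clock: 12.55
position: [530.3, 288.9, 14.2]
orientation: [-3.141, 0.7, 1.381]
force: [0.0, 0.8, -1.6]
finger_gap: 0.501
grip_force: 50.0
clock: 12.85
position: [530.4, 288.9, 13.4]
orientation: [3.141, 0.7, 1.381]
force: [0.5, 0.6, -1.5]
finger_gap: 0.501
grip_force: 50.0
```

```bash
python3 -m crank '[[0,0,0,0.0013,0,0.0015,1],[0,0,0,0.0025,0,0.003,1],[0,0,0,0.0025,0,0.003,1]]';  python3 -m crank '[[0,0,0,0.0006,0,0.0008,1],[0,0,0,0.0013,0,0.0015,1],[0,0,0,0.0013,0,0.0015,1]]'
```

```text
clock: 13.15
position: [530.5, 289.0, 12.9]
orientation: [3.141, 0.7, 1.381]
force: [-1.0, -0.2, 2.4]
finger_gap: 0.502
grip_force: 50.0
clock: 13.45
position: [530.5, 288.9, 12.8]
orientation: [3.141, 0.7, 1.381]
force: [-1.6, 1.5, 4.9]
finger_gap: 0.502
grip_force: 50.0
```

Contact made at the expected height. I'll ease the grip, open, then withdraw along the tool axis.

```bash
python3 -m crank '[[0,0,0,0,0,0,1],[0,0,0,0,0,0,1]]' 5; python3 -m crank '[[0,0,0,0,0,0,-0.1],[0,0,0,0,0,0,-0.2],[0,0,0,0,0,0,-0.4],[0,0,0,0,0,0,-0.6],[0,0,0,0,0,0,-0.6],[0,0,0,0,0,0,-0.6]]'; python3 -m crank '[[0,0,0,0,0,-0.05,-0.6],[0,0,0,0,0,-0.15,-0.6],[0,0,0,0,0,-0.3,-0.6],[0,0,0,0,0,-0.45,-0.6],[0,0,0,0,0,-0.6,-0.6],[0,0,0,0,0,-0.6,-0.6],[0,0,0,0,0,-0.6,-0.6]]'; python3 - <<'E'
from h import *
from rig import vision
a=vision.capture("top")["frame"];b=vision.capture("scene")["frame"][100:290,170:440]
cv2.imwrite("pics/e1.png",np.vstack([cv2.resize(a[50:300,50:450],(480,300)),cv2.resize(b,(480,300))])[:,:,::-1])
E
```

```text
clock: 13.65
position: [530.5, 288.9, 12.4]
orientation: [3.141, 0.7, 1.38]
force: [-0.9, 1.7, 5.5]
finger_gap: 0.507
grip_force: 5.0
clock: 14.25
position: [530.4, 288.9, 11.8]
orientation: [-3.142, 0.7, 1.381]
force: [0.3, 0.4, 0.4]
finger_gap: 0.782
grip_force: 0.0
clock: 14.95
position: [548.8, 384.7, 127.4]
orientation: [3.14, 0.698, 1.381]
force: [0.7, -0.7, 0.5]
finger_gap: 0.798
grip_force: 0.0
```

View pics/e1.png

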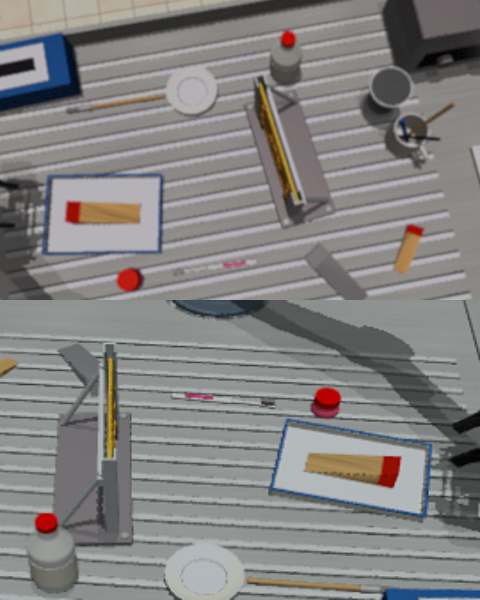

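The wedge lies flat in the tray (top view 103,212), the panel is home, the bystanders have not moved, and the gripper is clear.

```bash
python3 -c "
from rig import manip;print(manip.close_job())"
```

```text
the job is handed in; nothing more can be done
None
```

The panel is down on its pads after six tugs of about 20–25 mm, the wedge lies flat and released in the white tray, nothing else was moved, and the job was handed in at about 15 s; no verdict came back.

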